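# Seat and toggle-clamp a glass plaque for engraving

### The arm

A 7-joint arm with a two-finger parallel gripper is mounted at the origin on the work surface. World frame = base frame: x ahead of the robot, y to its left, z up, the work surface at z = 0. Lengths are in m, angles in rad, forces in N, time in s.
With the tool pointing down it reaches from about 0.425 to 0.925 m from the base axis. Payload 6.8 kg.
Tool frame: the origin (TCP) lies at the very end of the fingers, on their centre line; the grasp point (between the pads) lies 19 mm behind it; z points along the fingers, y is the line along which they close (so a half turn about z gives the same grasp; the last joint's range is limited). The gripper opens to 85 mm and grips with 20 to 120 N. Pads are 22 mm wide; open, the fingers measure 114 mm over their backs; the gripper's body (76 mm by 85 mm) begins 54 mm behind the grasp point. The pads swing forward as they close: fully open they stand 13 mm farther back than shut.
Start: joints at [-1.287, 0.477, 0.022, 1.555, -0.011, 1.109, -0.083], TCP at [0.258, 0.624, 0.231] pointing down, gripper open.
Joint ranges: [-2.96, 2.96], [-0.34, 2.1], [-1.41, 1.46], [0.24, 2.44], [-1.37, 4.51], [0.17, 1.92], [-2.96, 2.96]. Speed limits (rad/s): [2.39, 2.39, 3.14, 3.14, 3.14, 3.14, 3.14].

### API

Orientations are given as a rotation vector (axis times angle).
In Python, from bench import monitor, optics, r gives the robot as it stands.
- The arm moves only by the shell command python3 -m crank 'ROWS' [OPENING] [FORCE]. ROWS is JSON, a list of rows, each a list of 2 entries, a list of its own where there are three numbers: the shift along the tool's x, y, z in cm, then the turn, a rotation vector about the tool's x, y, z in rad. A call has 1 to 5 rows; each row shifts and turns the commanded pose from where the row before left it, along the tool's axes as they then stand; what a row does not reach is not made up. A row lasts 1/10 s, in which the tool goes at most 50 mm and 8.59 degrees, less where a joint would pass 70% of its speed; a pose out of reach is approached as far as the arm can. A call is refused whole if a number of a shift passes 5 or a number of a turn 0.15, either way. A call with a gripper value outside its range is refused whole. OPENING is the finger opening in cm, from 0 to 8.54, set as the call begins (- or left out, the last holds). The fingers move at their own pace and stop on an object; FORCE is the grip in N (left out, the last holds). Time passes only in rows, so rows that do not move let the fingers close. It gives the time, the measured TCP pose, the force, the opening and the grip force at its end, in the units of the state.
- monitor.get_obs(): the state, without advancing time (a new reading comes with each control period).
- optics.grab_frame(name): name is "scene" or "top" or "wrist"; returns (picture, depth): 400x640x3 uint8, red, green, blue; 400x640 float32, m along the optical axis (not along the pixel's ray), 0 where there is no reading.
- optics.camera_model(name): a dict with "vertical_fov" (degrees; the focal length in pixels is half the picture's height over the tangent of half this angle, whatever the lens; pixels are square), "cx", "cy" (the principal point, pixels), "R" (3x3) and "t" (3): a world point X has camera coordinates R X + t; the wrist camera has in their place "hand_eye" (4x4, takes a point from camera to tool coordinates, whose origin is the TCP and whose axes are the flange's). Camera axes: x right, y down, z forward; pixel columns grow to the right and rows downward; lengths in m; the calibration is good to about 2 mm. A picture is of the moment at which its call begins: read the wrist's pose just before it. camera_model takes no time and is no camera call.
- r.hand_in(): hands the job in; it is judged then, once.
The state is a dict: "clock": time; "joints": joint angles; "qvel": joint speeds; "tau": joint torques, N m; "tcp_pos": TCP position; "orientation": TCP orientation; "contact_force": force on the tool from outside, world axes, zero at the start; "moment": the same for the moment, N m; "grip_width": finger opening in m; "gripper_force": force on a finger pad.
Only numpy, scipy, OpenCV 4.12 (cv2) and the standard library are available. Lean on these libraries where they do the work, as an engineer would, in place of code of your own. Each camera call takes 0.05 s, during which the arm holds its last target. There are 200 camera calls.

### The job

Get the glass plaque ready for engraving: with a fingertip, gently push it along between the two guide rails of the plywood holding board until it sits fully home against the steel end stop, then push the toggle clamp's red handle over and down until it snaps past its dead point into lock, with the clamp's rubber foot pressing on the plaque. Only push: do not lift the plaque or pick anything up, leave the vase, the jar and the bur block where they stand, and take the hand away when the clamp is locked.

Things in the scene. Friction and masses are not known exactly. Their poses are not given: they have to be found in the camera images.
- fixture: Plywood holding board, fixed on the bench, 150 x 300 x 18 mm. Origin: centre of its underside; z up, y along the 300 mm length to the toggle clamp (robot's left, turned up to 0.4 rad either way), x across, away from the robot. Two aluminium guide rails on top (10 mm high, 8 mm wide, inner faces at x = -41.5 and 41.5 mm, y = -145 to 15 mm). All mechanisms lie on x = 0.
- stop_face (a point): Foot of the face of the steel end stop that the plaque must meet: x = 0, y = 35, z = 18 mm of the fixture (on the board's top). The stop is 12 mm high, 100 mm long across the board, 10 mm thick (to y = 45 mm). Axes as the fixture's.
- plaque: Loose glass plaque, pale blue, white top face with fine black lines: 80 mm (x, between the rails, 1.5 mm play each side) x 100 mm (y, along them) x 19 mm high, 0.3 to 0.5 kg. Origin: centre of its underside. It lies on the board, its +y edge 26 to 52 mm short of the stop; fully home its origin is at y = -15 mm of the fixture. Slides with 2 to 4 N.
- bar_pivot (a point): Pivot of the clamp's steel bar: y = 70, z = 52 mm of the fixture, in the clamp's steel base (30 mm wide, y = 61 to 125 mm, up to 80 mm above the bench with the linkage). The bar, 19 mm wide and 76 mm long, stands up steeply while the clamp is open (top up to 130 mm above the bench) and swings down to -y onto the plaque as the handle is pushed over.
- spindle: The clamp's threaded spindle with its black rubber foot (18 mm across), 63 mm out on the clamp's bar. Origin: centre of the foot's underside; z along the spindle, to the bar. Locked, the foot stands at y = 7 mm of the fixture and presses on a plaque that is home with 20 to 25 N (the rubber gives 2 mm).
- handle (a joint): Clamp handle angle, rad: 0 = fully open (70 degrees above level, leaning to the fixture's +y), grows as it is pushed to +y and down. Foot meets the plaque at about 0.77, dead point 1.01, locked on its stop 1.12 (6 degrees above level). Starts nearly fully open (0 to 0.08), stays where left. At 100 mm from the pivot 1 to 2 N moves it, 4 to 8 N near 0.9, then past the dead point it snaps to the stop.
- handle_end (a point): Middle of the end of the clamp handle's red grip, 122 mm from handle_pivot. The grip is a straight bar 17 mm wide (across the board) and 15 mm thick, from 44 to 122 mm from the pivot on the line from handle_pivot to handle_end; a steel shank joins it to the pivot.
- handle_pivot (a point): Centre of the handle's pivot pin in the clamp, at x = 0, y = 116, z = 42 mm of the fixture. The handle turns about the fixture's x direction.
- vase: Bystander, leave alone: small white bulbous vase with black strokes, loose, 92 mm high, 82 mm across. Origin: centre of its foot. Stands beyond the board.
- paste_jar: Bystander, leave alone: white jar with a yellow cap, loose, 54 mm across, 55 mm high. Origin: centre of its underside. Stands beyond the board.
- bur_block: Bystander, leave alone: wooden block with ten engraving burs, loose, 40 x 70 mm, 24 mm high (47 mm with the burs). Origin: centre of its underside. Stands on the robot's side of the board.
Not all that is in view belongs to the job. Of the things like the plaque, leave any that is orange, pink or turquoise; of the rest the larger one is meant.

How it is judged:
On the way, in this order (a step that is already met when the one before it is completed fails the run):
1. the plaque is home against the end stop while the clamp is still open (y of plaque in the frame of fixture above -0.018 m and x of plaque in the frame of fixture between -0.005 and 0.005 m and angle between the y axis of plaque and the y axis of fixture, either way round below 0.03 rad and z of plaque in the frame of fixture below 0.0205 m and value of joint handle below 0.75 rad), for 0.2 s.
2. the handle has snapped past its dead point into lock, the foot pressing on the plaque (value of joint handle above 1.08 rad and contact force between spindle and plaque above 8 N), for 0.2 s.
At the end, for the whole second after the job is handed in: The plaque lies flat against the end stop (within 3 mm, square to it within 0.03 rad, between the rails), the clamp handle is past its dead point at its stop (joint above 1.08 rad) and the rubber foot presses on the plaque with more than 8 N, all at rest (all of step 2 and y of plaque in the frame of fixture above -0.018 m and x of plaque in the frame of fixture between -0.005 and 0.005 m and angle between the y axis of plaque and the y axis of fixture, either way round below 0.03 rad and z of plaque in the frame of fixture below 0.0205 m and linear speed of plaque below 0.01 m/s and angle between plaque's own z axis and vertical below 0.03 rad); the robot touches nothing.
It fails at once if the plaque is lifted or tipped off the board (z of plaque in the frame of fixture above 0.025 m or angle between plaque's own z axis and vertical above 0.12 rad).
It fails at once if the glass is pushed roughly (more than 45 N from the fingers) (contact force between the fingers and plaque above 45 N).
It fails at once if the vase, jar or bur block is moved more than 20 mm or picked up (distance of any of vase, paste_jar, bur_block from where it was at the start of the episode above 0.02 m).
It also fails if it takes over 48 s, if anything falls off the work surface, if the arm or the gripper's body presses on something with over 40 N, if the wrist force passes 120 N, or if a joint passes its speed limit or range.

## Working session

There is one attempt and no reset: what is moved stays moved. The work goes in short steps, Python scripts to look and compute and a shell command to move; the robot and the scene stay as the last step left them, time stands still between calls to the robot, and variables do not carry over. Pictures are saved under pics/ and viewed, at most 10 in all, crops included, and the job is handed in when it is done.

```bash
mkdir -p pics; ls; python3 - <<'E'
from bench import monitor, optics, r
import cv2,numpy as np
o=monitor.get_obs(); print({k:np.round(v,3).tolist() for k,v in o.items()})
for n in("scene","top"):
    p,d=optics.grab_frame(n); cv2.imwrite(f"pics/{n}0.png",p[:,:,::-1]); np.savez(f"{n}0.npz",p=p,d=d)
    print(n,{k:np.round(v,4).tolist() for k,v in optics.camera_model(n).items()})
print(optics.camera_model("wrist"))
E
```

```text
pics
{'clock': 0.0, 'joints': [-1.287, 0.478, 0.022, 1.556, -0.012, 1.109, -0.083], 'qvel': [-0.0, 0.001, -0.0, -0.001, -0.0, -0.001, 0.003], 'tau': [0.0, -59.647, 1.608, -28.119, 0.012, 0.009, -0.0], 'tcp_pos': [0.257, 0.623, 0.23], 'orientation': [-0.611, -3.081, 0.003], 'contact_force': [-0.273, -0.183, -0.323], 'moment': [0.012, -0.016, -0.01], 'gripper_force': 0.0, 'grip_width': 0.085}
scene {'vertical_fov': 57.0208, 'cx': 315.6242, 'cy': 201.9174, 'R': [[0.5503, 0.8348, 0.0165], [0.5133, -0.3226, -0.7953], [-0.6586, 0.4461, -0.606]], 't': [-0.2564, -0.2082, 1.171]}
top {'vertical_fov': 54.0861, 'cx': 321.8075, 'cy': 193.4836, 'R': [[-0.0098, -0.9997, 0.0203], [-0.9925, 0.0073, -0.1218], [0.1216, -0.0214, -0.9923]], 't': [-0.0479, 0.5844, 0.8976]}
{'vertical_fov': 67.06934351688338, 'cx': 323.52513037150044, 'cy': 195.29769460119982, 'hand_eye': array([[-6.71059702e-04, -9.58890619e-01, -2.83775140e-01,
         7.20299147e-02],
       [ 9.99999466e-01, -8.66491614e-04,  5.63161863e-04,
        -1.46580812e-03],
       [-7.85899407e-04, -2.83774610e-01,  9.58890689e-01,
        -1.42847595e-01],
       [ 0.00000000e+00,  0.00000000e+00,  0.00000000e+00,
         1.00000000e+00]])}
```

View pics/top0.png

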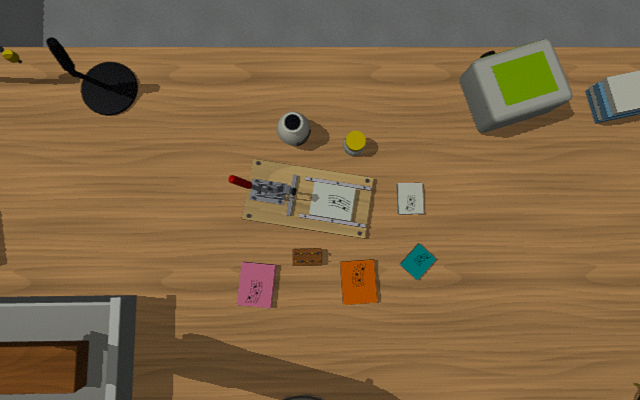

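View pics/scene0.png

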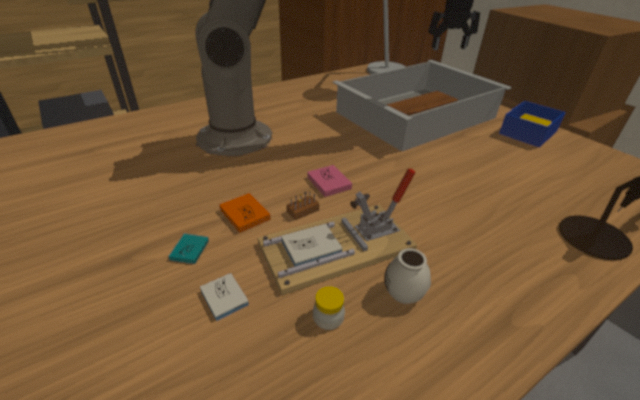

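Top view: the plaque candidates are white on the board (333,201), small white (410,198), orange (359,281), pink (257,285) and turquoise (418,261). I choose the white one between the rails at (333,201). Next I measure the board and plaque and check that choice in a close crop.

```bash
cat > h.py <<'E'
import numpy as np,cv2
from bench import monitor,optics,r
from scipy.spatial.transform import Rotation as Ro
def cam(n):
    m=optics.camera_model(n); f=200/np.tan(np.radians(m["vertical_fov"])/2)
    if "R" in m: R=np.array(m["R"]);t=np.array(m["t"]); return f,m["cx"],m["cy"],R.T,-R.T@t
    o=monitor.get_obs(); H=np.array(m["hand_eye"]); T=Ro.from_rotvec(o["orientation"]).as_matrix()
    return f,m["cx"],m["cy"],T@H[:3,:3],T@H[:3,3]+np.array(o["tcp_pos"])
def onplane(c,uv,z):
    f,cx,cy,A,b=c; uv=np.atleast_2d(uv).astype(float)
    d=np.c_[(uv[:,0]-cx)/f,(uv[:,1]-cy)/f,np.ones(len(uv))]@A.T
    return b+d*((z-b[2])/d[:,2])[:,None]
def cloud(c,d):
    f,cx,cy,A,b=c; v,u=np.mgrid[:400,:640]
    return np.stack([(u-cx)/f*d,(v-cy)/f*d,d],-1)@A.T+b
E
python3 - <<'E'
from h import *
z=np.load("top0.npz");p,d=z["p"],z["d"];c=cam("top")
P=cloud(c,d);Z=P[...,2]
print("bench z",np.median(Z[240:250,180:230]),"board",np.median(Z[222:230,300:350]),"plaque",np.median(Z[195:205,325:340]))
def rect(m,h):
    n,l,s,_=cv2.connectedComponentsWithStats(m.astype(np.uint8)); k=1+np.argmax(s[1:,4]); 
    ct=max(cv2.findContours((l==k).astype(np.uint8),0,2)[0],key=cv2.contourArea)[:,0]
    w=onplane(c,ct,h)[:,:2]; R=cv2.minAreaRect((w*1000).astype(np.float32)); print(s[k],R,cv2.boxPoints(R).round().tolist())
roi=np.zeros((400,640),bool);roi[150:245,225:390]=1
rect(roi&(Z>0.009)&(Z<0.15)&(d>0)&~((p[...,0]>100)&(p[...,1]<50)),0.018)
g=p.astype(int);roi[:,:303]=0
rect(roi&(g.min(-1)>150)&(Z>0.03),0.037)
cr=cv2.resize(p[145:250,220:440,::-1],None,fx=3.6,fy=3.6,interpolation=3);cv2.imwrite("pics/crop.png",cr)
E
```

```text
bench z 0.00023222965900271397 board 0.018392807948269974 plaque 0.03751595054487622
[ 232  159  141   79 7667] ((579.0969848632812, -0.3368377685546875), (336.4334716796875, 149.92367553710938), 80.49874877929688) [[477.0, -154.0], [625.0, -179.0], [681.0, 153.0], [533.0, 178.0]]
[310 182  45  39 929] ((566.2710571289062, -77.11509704589844), (96.4048843383789, 77.84288024902344), 80.04701232910156) [[520.0, -118.0], [596.0, -131.0], [613.0, -36.0], [536.0, -23.0]]
```

View pics/crop.png

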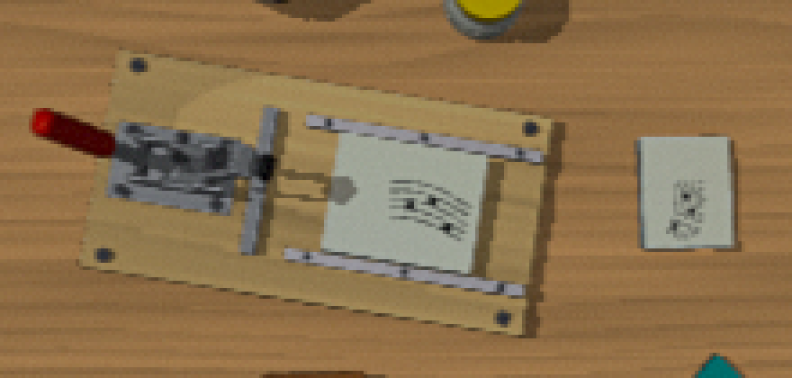

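The crop shows the large white plaque between the rails (crop 405,200), short of the stop (crop 262,180); the small white plaque at crop (687,192) is off the board, so the choice stands. Next I get the fixture centre from the four screws and the distance to go.

```bash
cat >> h.py <<'E'
C0=np.array([.576,-.0186]);yaw=-0.17
def F(): return np.array([[np.cos(yaw),-np.sin(yaw),0],[np.sin(yaw),np.cos(yaw),0],[0,0,1]])
def W(p): return F()@(np.array(p)/1000)+np.r_[C0,0]
def go(p,turn=True):
    "tool-frame shift cm to fixture point p (mm), and remaining turn"
    o=monitor.get_obs();T=Ro.from_rotvec(o["orientation"]).as_matrix()
    now=(F().T@(np.array(o["tcp_pos"])-np.r_[C0,0]))*1000
    cand=[np.c_[s*F()[:,1],s*F()[:,0],[0,0,-1]] for s in(1,-1)]
    rv=min((Ro.from_matrix(T.T@G).as_rotvec() for G in cand),key=np.linalg.norm)
    print("t",round(o["clock"],2),"fix",now.round(1),"shift",(T.T@(W(p)-o["tcp_pos"])*100).round(2),"turn",rv.round(3),"F",np.round(F().T@o["contact_force"],1),"T x,y in fix",(F().T@T).round(2)[:2,:2].tolist())
E
python3 - <<'E'
from h import *
s=np.array([[138,65],[530,128],[104,255],[503,318]])/3.6+[220-.36,145-.36]
w=onplane(cam("top"),s,.018)[:,:2];print(w,w.mean(0))
a=w[0]-w[1]+w[2]-w[3];print("yaw",np.arctan2(a[1],a[0])-np.pi/2)
go([0,-135,100])
go([0,-135,25])
E
```

```text
[[ 0.66321307  0.10213681]
 [ 0.61815115 -0.16382753]
 [ 0.53422876  0.12348654]
 [ 0.48985591 -0.14267797]] [ 0.57636222 -0.02022054]
yaw -0.16651354663034557
t 0.1 fix [-422.5  578.8  230.5] shift [-56.91 -60.32  13.15] turn [-1.000e-03  1.000e-03  1.349e+00] F [-0.5 -0.5 -0.6] T x,y in fix [[-0.98, 0.22], [0.22, 0.98]]
t 0.1 fix [-422.5  578.8  230.5] shift [-56.91 -60.31  20.65] turn [-1.000e-03  1.000e-03  1.349e+00] F [-0.5 -0.5 -0.6] T x,y in fix [[-0.98, 0.22], [0.22, 0.98]]
```

```bash
sed -i 's/^C0=.*/C0=np.array([.5763,-.0198]);yaw=-0.168/' h.py
python3 -m crank '[[[-3.3,-3.5,0],[0,0,0]],[[-3.3,-3.5,0],[0,0,0]],[[-3.3,-3.5,0],[0,0,0]],[[-3.3,-3.5,0],[0,0,0]],[[-3.3,-3.5,0],[0,0,0]]]' 0 20
python3 -m crank '[[[-3.3,-3.5,0],[0,0,0]],[[-3.3,-3.5,0],[0,0,0]],[[-3.3,-3.5,0],[0,0,0]],[[-3.3,-3.5,0],[0,0,0]],[[-3.3,-3.5,0],[0,0,0]]]'
python3 -m crank '[[[-3.3,-3.5,0],[0,0,0]],[[-3.3,-3.5,0],[0,0,0]],[[-3.3,-3.5,0],[0,0,0]],[[-3.3,-3.5,0],[0,0,0]],[[-3.3,-3.5,0],[0,0,0]]]'
python3 -m crank '[[[-3.3,-3.5,0],[0,0,0]],[[-3.3,-3.5,0],[0,0,0]],[[0,0,0],[0,0,0.15]],[[0,0,0],[0,0,0.15]],[[0,0,0],[0,0,0.15]]]'
python3 -m crank '[[[0,0,0],[0,0,0.15]],[[0,0,0],[0,0,0.15]],[[0,0,0],[0,0,0.15]],[[0,0,0],[0,0,0.15]],[[0,0,0],[0,0,0.15]]]'
python3 -m crank '[[[0,0,0],[0,0,0.15]],[[0,0,0],[0,0,0]]]'
python3 - <<'E'
from h import *
go([0,-135,100])
E
```

```text
clock: 0.6
tcp_pos: [0.3437, 0.3969, 0.231]
orientation: [-0.611, -3.081, 0.001]
contact_force: [1.4, -0.6, 0.1]
grip_width: 0.0121
gripper_force: 0.0
clock: 1.1
tcp_pos: [0.4292, 0.1723, 0.2312]
orientation: [-0.611, -3.081, -0.0]
contact_force: [1.4, 0.6, -1.2]
grip_width: 0.0
gripper_force: 0.0
clock: 1.6
tcp_pos: [0.5149, -0.0522, 0.2312]
orientation: [-0.611, -3.081, -0.0]
contact_force: [1.0, 0.8, -0.4]
grip_width: -0.0001
gripper_force: 0.0
clock: 2.1
tcp_pos: [0.5487, -0.1409, 0.2308]
orientation: [-1.294, -2.862, 0.001]
contact_force: [0.5, 0.6, 0.9]
grip_width: -0.0001
gripper_force: 0.0
clock: 2.6
tcp_pos: [0.5487, -0.1401, 0.231]
orientation: [-2.251, -2.191, 0.001]
contact_force: [-0.1, 0.2, 0.2]
grip_width: -0.0002
gripper_force: 0.0
clock: 2.8
tcp_pos: [0.5488, -0.14, 0.2309]
orientation: [-2.404, -2.022, 0.001]
contact_force: [0.1, 0.8, -1.3]
grip_width: -0.0
gripper_force: 0.0
t 2.8 fix [  -7.  -123.1  230.9] shift [-1.18  0.72 13.09] turn [-0.001  0.    -0.004] F [-0.   0.8 -1.3] T x,y in fix [[0.0, 1.0], [1.0, -0.0]]
```

```bash
python3 -m crank '[[[-1.2,0.7,1],[0,0,0]],[[0,0,0],[0,0,0]],[[0,0,0],[0,0,0]]]'
python3 - <<'E'
from h import *
c=cam("wrist");p,d=optics.grab_frame("wrist");np.savez("w1.npz",p=p,d=d);cv2.imwrite("pics/w1.png",p[:,:,::-1])
P=cloud(c,d);L=(P-np.r_[C0,0])@F()*1000
m=(d>0)&(np.abs(L[...,2]-37)<3)&(np.abs(L[...,0])<60)&(L[...,1]<5)
q=L[m];print(m.sum(),np.percentile(q[:,0],[.5,50,99.5]),np.percentile(q[:,1],[.5,50,99.5]),np.median(q[:,2]))
m=(d>0)&(np.abs(L[...,2]-30)<2.5)&(np.abs(L[...,0])<60)&(L[...,1]>5)&(L[...,1]<60);q=L[m];print("stop",len(q),np.percentile(q,[1,99],0))
m=(d>0)&(np.abs(L[...,2]-28)<2.5)&(np.abs(L[...,0])<60)&(np.abs(L[...,0])>30)&(L[...,1]<10);q=L[m]
for s in(-1,1):
  k=q[q[:,0]*s>0];print("rail",s,len(k),np.percentile(k,[2,50,98],0).round(1).tolist())
np.save("L.npy",L);go([0,-135,25])
E
```

```text
clock: 3.1
tcp_pos: [0.5535, -0.1533, 0.2211]
orientation: [-2.401, -2.025, 0.001]
contact_force: [-0.2, 1.3, 0.4]
grip_width: -0.0
gripper_force: 0.0
7825 [-39.38158552   0.22679226  39.68862066] [-108.1384188   -55.61092205   -9.57620133] 37.26951822680091
stop 242 [[-48.62522776   5.43409783  27.51866051]
 [ 49.21246294  34.59322468  30.87250165]]
rail -1 1154 [[-48.9, -142.0, 26.4], [-44.9, -59.8, 28.3], [-41.2, 6.8, 29.9]]
rail 1 1152 [[41.8, -140.9, 26.5], [45.6, -60.0, 28.3], [49.6, 7.4, 30.0]]
t 3.15 fix [  -0.  -135.2  221.4] shift [1.000e-02 1.000e-02 1.964e+01] turn [-0.    -0.    -0.002] F [-0.   0.4  0.8] T x,y in fix [[0.0, 1.0], [1.0, -0.0]]
```

View pics/w1.png

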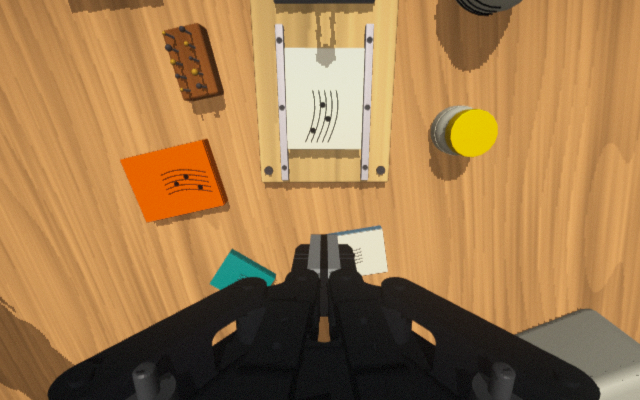

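The wrist view shows the plaque at about (325,100), square between the rails. Depth agrees with the model to 1 mm, with the near edge at y = -108 mm. I descend behind it.

```bash
python3 -m crank '[[[-0.5,0,4.5],[0,0,0]],[[0,0,4.5],[0,0,0]],[[0,0,4],[0,0,0]],[[0,0,3],[0,0,0]],[[0,0,2],[0,0,0]]]'
python3 -m crank '[[[0,0,1],[0,0,0]],[[0,0,0.6],[0,0,0]],[[0,0,0],[0,0,0]],[[0,0,0],[0,0,0]]]'
python3 -c "
from h import *
go([0,-120,25])"
```

```text
clock: 3.65
tcp_pos: [0.552, -0.1571, 0.0392]
orientation: [-2.399, -2.024, 0.002]
contact_force: [0.1, -0.7, 0.1]
grip_width: 0.0002
gripper_force: 0.0
clock: 4.05
tcp_pos: [0.5538, -0.1583, 0.0263]
orientation: [2.402, 2.023, 0.002]
contact_force: [0.1, -0.4, -0.4]
grip_width: 0.0002
gripper_force: 0.0
t 4.05 fix [   1.  -140.3   26.3] shift [ 2.03 -0.11  0.13] turn [ 0.002 -0.    -0.003] F [ 0.1 -0.4 -0.4] T x,y in fix [[0.0, 1.0], [1.0, -0.0]]
```

```bash
python3 -m crank '[[[0.6,-0.1,0],[0,0,0]],[[0.6,0,0],[0,0,0]],[[0.4,0,0],[0,0,0]],[[0.3,0,0],[0,0,0]],[[0.3,0,0],[0,0,0]]]'
python3 -m crank '[[[0.4,0,0],[0,0,0]],[[0.4,0,0],[0,0,0]],[[0.4,0,0],[0,0,0]],[[0.4,0,0],[0,0,0]],[[0.4,0,0],[0,0,0]]]'
python3 -m crank '[[[0.4,0,0],[0,0,0]],[[0.4,0,0],[0,0,0]],[[0.4,0,0],[0,0,0]],[[0.2,0,0],[0,0,0]],[[0.2,0,0],[0,0,0]]]'
python3 -c "
from h import *
go([0,-76,25])"
```

```text
clock: 4.55
tcp_pos: [0.5559, -0.1361, 0.0254]
orientation: [2.402, 2.024, -0.0]
contact_force: [-0.6, -0.9, 0.9]
grip_width: 0.0002
gripper_force: 1.0
clock: 5.05
tcp_pos: [0.5593, -0.1166, 0.0254]
orientation: [2.403, 2.023, -0.0]
contact_force: [0.2, -3.0, 1.7]
grip_width: -0.0
gripper_force: 1.3
clock: 5.55
tcp_pos: [0.5619, -0.1007, 0.0253]
orientation: [-2.403, -2.024, 0.0]
contact_force: [-0.2, -2.6, 1.8]
grip_width: -0.0002
gripper_force: 1.2
t 5.55 fix [ -0.7 -82.1  25.3] shift [0.61 0.06 0.03] turn [-0.    -0.    -0.003] F [ 0.3 -2.6  1.8] T x,y in fix [[0.0, 1.0], [1.0, -0.0]]
```

Pushing at about 3 N. I go on in small steps until the force rises.

```bash
python3 -m crank '[[[0.2,0,0],[0,0,0]],[[0.15,0,0],[0,0,0]],[[0.1,0,0],[0,0,0]],[[0.05,0,0],[0,0,0]],[[0,0,0],[0,0,0]]]'
python3 -c "
from h import *
go([0,-76,25])"
```

```text
clock: 6.05
tcp_pos: [0.5627, -0.0958, 0.0252]
orientation: [-2.403, -2.024, -0.0]
contact_force: [0.1, -1.8, 0.8]
grip_width: 0.0001
gripper_force: 0.9
t 6.05 fix [ -0.7 -77.2  25.2] shift [0.12 0.07 0.02] turn [-0.    -0.    -0.003] F [ 0.4 -1.8  0.8] T x,y in fix [[0.0, 1.0], [1.0, -0.0]]
```

```bash
python3 -m crank '[[[0.1,0,0],[0,0,0]],[[0.1,0,0],[0,0,0]],[[0,0,0],[0,0,0]]]'
python3 -m crank '[[[0.07,0,0],[0,0,0]],[[0,0,0],[0,0,0]]]'
python3 -c "
from h import *
go([0,-76,25])"
```

```text
clock: 6.35
tcp_pos: [0.5631, -0.0942, 0.0253]
orientation: [2.403, 2.023, -0.0]
contact_force: [0.9, -2.9, -0.7]
grip_width: -0.0002
gripper_force: 1.4
clock: 6.55
tcp_pos: [0.5633, -0.0941, 0.0253]
orientation: [2.403, 2.022, -0.001]
contact_force: [-0.1, -4.9, -0.7]
grip_width: -0.0
gripper_force: 2.4
t 6.55 fix [ -0.4 -75.4  25.3] shift [-0.06  0.04  0.03] turn [ 0.001  0.001 -0.004] F [ 0.7 -4.8 -0.7] T x,y in fix [[0.0, 1.0], [1.0, -0.0]]
```

```bash
python3 -m crank '[[[0.1,0,0],[0,0,0]],[[0,0,0],[0,0,0]],[[0.1,0,0],[0,0,0]],[[0,0,0],[0,0,0]],[[0,0,0],[0,0,0]]]'
python3 - <<'E'
from h import *
go([0,-76,25])
c=cam("wrist");p,d=optics.grab_frame("wrist");cv2.imwrite("pics/w2.png",p[:,:,::-1])
E
```

```text
clock: 7.05
tcp_pos: [0.5636, -0.094, 0.0255]
orientation: [2.403, 2.019, -0.002]
contact_force: [0.8, -8.6, -1.5]
grip_width: -0.0
gripper_force: 4.4
t 7.05 fix [ -0.1 -75.2  25.5] shift [-0.08  0.01  0.05] turn [ 0.002  0.003 -0.005] F [ 2.2 -8.4 -1.5] T x,y in fix [[0.0, 1.0], [1.0, -0.0]]
```

View pics/w2.png

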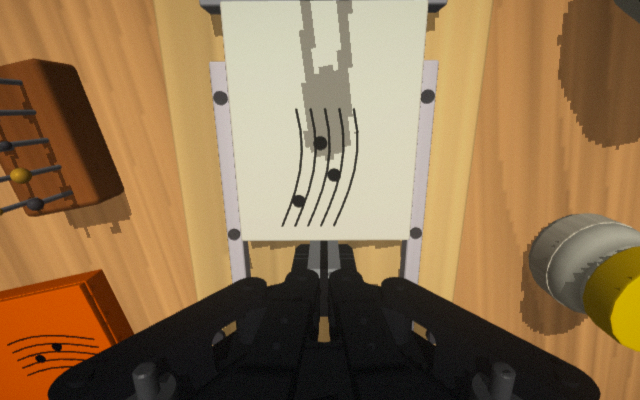

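Wrist view: the plaque's far edge meets the stop (row ~5), its near edge is at row 240, and 8 N of push gives no further motion, so it is home. I back off, rise, and work out the handle path.

```bash
python3 -m crank '[[[-2,0,0],[0,0,0]],[[0,0,-4.5],[0,0,0]],[[0,0,-4.5],[0,0,0]],[[0,0,-4.5],[0,0,0]],[[0,0,-4.5],[0,0,0]]]'
python3 -m crank '[[[4.5,0,0],[0,0,0]],[[4.5,0,0],[0,0,0]],[[4.5,0,0],[0,0,0]],[[4.5,0,0],[0,0,0]],[[0,0,0],[0,0,0]]]'
python3 - <<'E'
from h import *
go([0,118,200])
c=cam("wrist");p,d=optics.grab_frame("wrist");cv2.imwrite("pics/w3.png",p[:,:,::-1])
P=cloud(c,d);L=(P-np.r_[C0,0])@F()*1000
g=p.astype(int);m=(g[...,0]>70)&(g[...,1]<45)&(g[...,2]<45)&(d>0)&(np.abs(L[...,0])<40)&(L[...,1]>100)
q=L[m];print(len(q),np.percentile(q,[1,50,99],0).round(1).tolist())
c=cam("top");p,d=optics.grab_frame("top")
P=cloud(c,d);L=(P-np.r_[C0,0])@F()*1000
g=p.astype(int);m=(g[...,0]>70)&(g[...,1]<45)&(g[...,2]<45)&(d>0)&(np.abs(L[...,0])<40)&(L[...,1]>100)
q=L[m];print("top",len(q),np.percentile(q,[1,50,99],0).round(1).tolist() if len(q) else 0)
for k in np.arange(0,1.16,.1):
    e=np.radians(70)-k;R=105
    print(round(k,2),np.round([116+R*np.cos(e)-7.5*np.sin(e)-11,42+R*np.sin(e)+7.5*np.cos(e)],1))
E
```

```text
clock: 7.6
tcp_pos: [0.5597, -0.1096, 0.2068]
orientation: [-2.4, -2.024, -0.0]
contact_force: [2.1, 0.0, 0.4]
grip_width: 0.0002
gripper_force: 0.0
clock: 8.1
tcp_pos: [0.5908, 0.0767, 0.2044]
orientation: [-2.387, -2.036, -0.003]
contact_force: [0.0, -0.0, -0.6]
grip_width: 0.0003
gripper_force: 0.0
t 8.1 fix [ -1.8  97.6 204.4] shift [2.04 0.2  0.44] turn [-0.002 -0.004  0.01 ] F [ 0.  -0.  -0.6] T x,y in fix [[-0.01, 1.0], [1.0, 0.01]]
959 [[-8.1, 127.6, 93.9], [-0.1, 152.3, 152.4], [7.4, 165.0, 157.5]]
top 0 0
0.0 [133.9 143.2]
0.1 [143.8 139.8]
0.2 [153.4 135.5]
0.3 [162.5 130.2]
0.4 [171. 124.]
0.5 [178.9 117. ]
0.6 [186.  109.3]
0.7 [192.3 100.8]
0.8 [197.7  91.8]
0.9 [202.2  82.3]
1.0 [205.8  72.4]
1.1 [208.3  62.2]
```

View pics/w3.png

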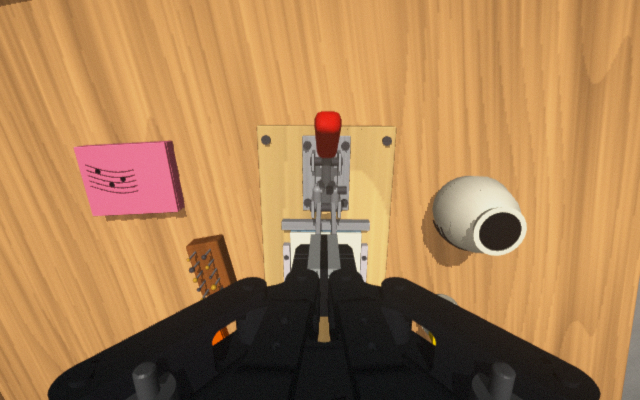

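The wrist view shows the red grip at (327,135), centred on x = 0, with its end at z of about 157 mm: open, as expected. I descend on its -y side and start pushing over.

```bash
python3 -m crank '[[[2,0.2,0],[0,0,0]],[[0,0,3],[0,0,0]],[[0,0,3],[0,0,0]],[[0,0,0],[0,0,0]],[[0,0,0],[0,0,0]]]'
python3 -c "
from h import *
go([0,134,143])"
python3 -m crank '[[[0.8,0,0],[0,0,0]],[[0.8,0,0.1],[0,0,0]],[[1,0,0.35],[0,0,0]],[[0.95,0,0.45],[0,0,0]],[[0,0,0],[0,0,0]]]'
python3 -c "
from h import *
go([0,153.4,135.5])"
```

```text
clock: 8.7
tcp_pos: [0.5961, 0.085, 0.1456]
orientation: [-2.404, -2.022, 0.001]
contact_force: [-0.4, -0.5, 0.3]
grip_width: -0.0002
gripper_force: 0.0
t 8.7 fix [  2.  106.7 145.6] shift [ 2.73 -0.21  0.26] turn [-0.001  0.    -0.005] F [-0.3 -0.6  0.3] T x,y in fix [[0.0, 1.0], [1.0, -0.0]]
clock: 9.2
tcp_pos: [0.602, 0.1233, 0.1356]
orientation: [-2.399, -2.027, 0.0]
contact_force: [-0.0, 0.9, -0.7]
grip_width: 0.0001
gripper_force: 0.0
t 9.2 fix [  1.4 145.4 135.6] shift [ 0.8  -0.14  0.01] turn [-0.001 -0.001  0.   ] F [-0.2  0.9 -0.7] T x,y in fix [[-0.0, 1.0], [1.0, 0.0]]
```

```bash
python3 -m crank '[[[0.8,-0.1,0],[0,0,0]],[[0.9,0,0.5],[0,0,0]],[[0.85,0,0.6],[0,0,0]],[[0.8,0,0.7],[0,0,0]],[[0,0,0],[0,0,0]]]'
python3 - <<'E'
from h import *
go([0,192.3,100.8])
c=cam("wrist");p,d=optics.grab_frame("wrist")
P=cloud(c,d);L=(P-np.r_[C0,0])@F()*1000
g=p.astype(int);m=(g[...,0]>70)&(g[...,1]<45)&(g[...,2]<45)&(d>0)&(np.abs(L[...,0])<40)&(L[...,1]>100)
q=L[m];print(len(q),np.percentile(q,[1,50,99],0).round(1).tolist())
E
```

```text
clock: 9.7
tcp_pos: [0.6063, 0.1561, 0.1168]
orientation: [-2.399, -2.026, 0.002]
contact_force: [-0.8, 0.1, 1.1]
grip_width: 0.0002
gripper_force: 0.0
t 9.7 fix [  0.2 178.4 116.8] shift [ 1.39 -0.02  1.6 ] turn [-0.002  0.    -0.   ] F [-0.8 -0.1  1.1] T x,y in fix [[0.0, 1.0], [1.0, -0.0]]
1318 [[-8.1, 184.5, 111.1], [-0.4, 201.2, 122.5], [7.3, 209.4, 126.7]]
```

The handle follows, now at about 0.5 rad. I continue over the dead point.

```bash
python3 -m crank '[[[0.7,0,0.75],[0,0,0]],[[0.65,0,0.85],[0,0,0]],[[0.55,0,0.9],[0,0,0]],[[0.45,0,0.95],[0,0,0]],[[0,0,0],[0,0,0]]]'
python3 -c "
from h import *
go([0,205.8,72.4])"
```

```text
clock: 10.25
tcp_pos: [0.6112, 0.1781, 0.0828]
orientation: [2.402, 2.025, 0.0]
contact_force: [1.4, 0.9, 5.3]
grip_width: 0.0002
gripper_force: 1.8
t 10.25 fix [  1.3 201.   82.8] shift [ 0.48 -0.13  1.04] turn [ 0.    -0.    -0.002] F [1.2 1.1 5.3] T x,y in fix [[0.0, 1.0], [1.0, -0.0]]
```

```bash
python3 -m crank '[[[0.4,-0.1,1],[0,0,0]],[[0.2,0,0.6],[0,0,0]],[[0.05,0,0.4],[0,0,0]],[[0,0,0],[0,0,0]],[[0,0,0],[0,0,0]]]'
python3 - <<'E'
from h import *
go([0,208.3,62.2])
c=cam("wrist");p,d=optics.grab_frame("wrist")
P=cloud(c,d);L=(P-np.r_[C0,0])@F()*1000
g=p.astype(int);m=(g[...,0]>70)&(g[...,1]<45)&(g[...,2]<45)&(d>0)&(np.abs(L[...,0])<40)&(L[...,1]>100)
q=L[m];print(len(q),np.percentile(q,[1,50,99],0).round(1).tolist())
E
```

```text
clock: 10.75
tcp_pos: [0.6105, 0.1833, 0.0635]
orientation: [-2.403, -2.023, 0.002]
contact_force: [0.4, 0.4, 0.4]
grip_width: 0.0002
gripper_force: 0.0
t 10.75 fix [-2.00e-01  2.06e+02  6.35e+01] shift [0.23 0.02 0.13] turn [-0.001  0.001 -0.003] F [0.3 0.4 0.4] T x,y in fix [[0.0, 1.0], [1.0, -0.0]]
1430 [[-8.2, 211.6, 53.8], [-0.2, 225.6, 59.9], [7.3, 236.6, 62.2]]
```

The force dropped to zero and the handle end reads y 237, z 62 mm (top), which is 6 degrees above level: locked. I take the hand away and check.

```bash
python3 -m crank '[[[0,0,-2],[0,0,0]],[[0,0,-4],[0,0,0]],[[0,0,-4.5],[0,0,0]],[[0,0,-4.5],[0,0,0]],[[0,0,-3],[0,0,0]]]'
python3 -m crank '[[[-4.5,0,0],[0,0,0]],[[-4.5,0,0],[0,0,0]],[[-4.5,0,0],[0,0,0]],[[-4.5,0,0],[0,0,0]],[[-4.5,0,0],[0,0,0]]]'
python3 -m crank '[[[-4.5,0,0],[0,0,0]],[[-4.5,0,0],[0,0,0]],[[-2,0,0],[0,0,0]],[[0,0,0],[0,0,0]],[[0,0,0],[0,0,0]]]'
python3 - <<'E'
from h import *
go([0,0,200])
c=cam("wrist");p,d=optics.grab_frame("wrist");cv2.imwrite("pics/w4.png",p[:,:,::-1])
P=cloud(c,d);L=(P-np.r_[C0,0])@F()*1000
m=(d>0)&(np.abs(L[...,2]-37)<2.5)&(np.abs(L[...,0])<45)&(L[...,1]<36);q=L[m];print(np.percentile(q,[.5,50,99.5],0).round(1).tolist())
E
```

```text
clock: 11.3
tcp_pos: [0.612, 0.1832, 0.2475]
orientation: [2.403, 2.022, 0.005]
contact_force: [1.4, 0.3, 0.7]
grip_width: -0.0001
gripper_force: 0.0
clock: 11.8
tcp_pos: [0.572, -0.0399, 0.2442]
orientation: [-2.403, -2.023, -0.001]
contact_force: [0.6, 0.1, 0.1]
grip_width: 0.0002
gripper_force: 0.0
clock: 12.3
tcp_pos: [0.5539, -0.1465, 0.2439]
orientation: [-2.404, -2.022, -0.001]
contact_force: [1.0, -0.1, -0.1]
grip_width: -0.0002
gripper_force: 0.0
t 12.3 fix [  -0.9 -128.6  243.9] shift [12.86  0.04  4.4 ] turn [ 0.    -0.001 -0.004] F [ 1.   0.1 -0.1] T x,y in fix [[0.0, 1.0], [1.0, -0.0]]
[[-39.0, -64.9, 35.3], [1.1, -17.1, 37.3], [40.1, 33.4, 39.2]]
```

View pics/w4.png

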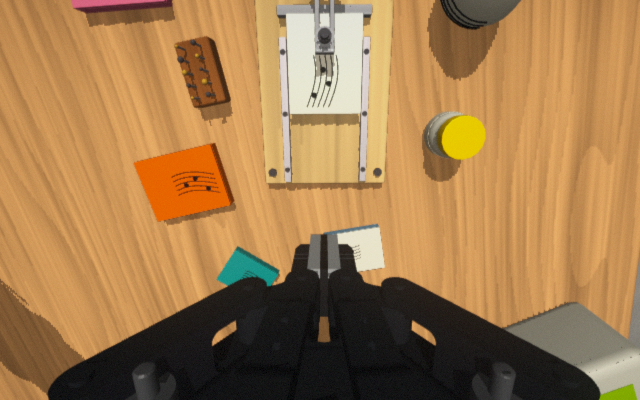

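The plaque is against the stop (row ~12), square between the rails, with the clamp bar down on it at (325,35). The bystanders have not moved. I hand in.

```bash
python3 -c "
from bench import r
print(r.hand_in())"
```

```text
the job is handed in; nothing more can be done
None
```

The job is handed in: the plaque is home against the stop, the clamp is locked with its bar down on the plaque (foot force not measured), the hand is clear, and the arm's clock read about 12 s; no verdict was returned.

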